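Make up the spectacle kit and the contact-lens kit

TASK

Make up the two customer kits at the optician's bench: the spectacle case, the stout flat-capped cleaner bottle and the little screwdriver go into the broad tray, and the contact-lens case and the slim pointed dropper bottle go into the narrow tray. Set each thing fully down in the recess that is shaped for it, the bottles standing upright and the cases lying flat, and let go of everything. Leave the amber jar and the black loupe standing where they are.

Things in the scene. Friction and masses are not known exactly. Their poses are not given: they have to be found in the camera images.
- broad_tray: Broad grey tray, fixed, 182 x 136 x 10 mm, z up, x along its length, origin under its centre. Three recesses with dark floors 4 mm above the bench (6 mm deep), centred in its frame at: x 0, y +29 mm (164 x 62 mm, spectacle case); x -57, y -37 (round, 50 mm, cleaner bottle); x +32, y -37 (100 x 30 mm, screwdriver). Left or right of the stock, yaw within 0.3 rad of 0.
- narrow_tray: Narrow grey tray, fixed, 158 x 66 x 10 mm, z up, x along its length, origin under its centre. Two recesses with dark floors 4 mm above the bench (6 mm deep), centred in its frame at: x -32, y 0 mm (78 x 48 mm, lens case); x +45, y 0 (round, 50 mm, dropper bottle). On the other side of the stock from the broad tray, yaw within 0.3 rad of 0.
- spectacle_case: Closed hard spectacle case, black with a steel seam and a small brass clasp, 148 (x) x 46 (y) x 34 (z) mm, about 90 g, loose, lying flat at the far side of the stock. Origin: centre of its underside; x along its length, z up. It may lie either way round in its recess.
- lens_case: Small white contact-lens case: a flat oblong with two round screw caps side by side, 62 (x) x 32 (y) x 15 (z) mm, about 30 g, loose. Base 8 mm high; above it the part between the cap centres is 30 mm wide (y). Origin: centre of its underside; x along its length, z up. It may lie either way round in its recess.
- dropper_bottle: Slim white dropper bottle with a tapering pointed grey cap: body 24 mm diameter up to 40 mm, overall height 66 mm, about 30 g, loose, standing. Origin: centre of its underside; z up.
- cleaner_bottle: Stout white lens-cleaner bottle with a wide flat-topped grey cap (25 mm diameter): body 34 mm diameter up to 44 mm, overall height 62 mm, about 60 g, loose, standing. Origin: centre of its underside; z up.
- screwdriver: Small optician's screwdriver lying down, loose, 35 g, 84 mm long: square ribbed steel handle 14 x 14 mm, thin blade 4 mm thick. Origin: on its axis at mid-length, 7 mm above what it lies on; x towards the blade tip: handle from x -42 to +4 mm (grip it at its middle, x -19 mm), blade from +4 to +42 mm. Either way round in its recess.
- amber_jar: Bystander: wide amber glass jar with a black lid, 45 mm diameter, 47 mm high, loose, standing among the stock. Origin: centre of its underside. Belongs to neither kit.
- loupe: Bystander: black eyepiece loupe, a truncated cone 38 mm across at the foot, 25 mm at the top, 32 mm high, loose, standing among the stock. Origin: centre of its underside. Belongs to neither kit.
Mind the look-alikes: they are no part of the job. What is shaped like the dropper_bottle but purple is not meant. Of the things shaped like the screwdriver, the steel one is meant.

How it is judged:
By the outcome, as a careful person would: the job done as asked, in the order asked, and still so for the second after the job is handed in, with the robot touching nothing.
It also fails if it takes over 118 s, if anything falls off the work surface, if the arm or the gripper's body presses on something with over 40 N, if the wrist force passes 120 N, or if a joint passes its speed limit or range.

ROBOT

A 6-joint arm with a two-finger parallel gripper is mounted at the origin on the work surface. World frame = base frame: x ahead of the robot, y to its left, z up, the work surface at z = 0. Lengths are in m, angles in rad, forces in N, time in s.
With the tool pointing down it reaches from about 0.3 to 0.875 m from the base axis. Payload 6.4 kg.
Tool frame: the origin (TCP) lies between the finger pads; the fingertips stand 19 mm ahead of it and the grasp point (between the pads) is the TCP (ctrl.tips_ahead is the z of the fingertips in the tool frame, in m); z points along the fingers, y is the line along which they close (so a half turn about z gives the same grasp; the last joint's range is limited). The gripper opens to 85 mm and grips with 20 to 120 N. Pads are 22 mm wide; open, the fingers measure 114 mm over their backs; the gripper's body (76 mm by 85 mm) begins 54 mm behind the grasp point. The pads swing forward as they close: fully open they stand 13 mm farther back than shut.
Start: joints at [1.116, 0.181, 1.607, -0, 1.354, -0.206], TCP at [0.142, 0.557, 0.25] pointing down, gripper open.
Joint ranges: [-2.99, 2.99], [-0.89, 2.07], [0.3, 2.58], [-1.14, 4.28], [0, 2.63], [-3.12, 3.12]. Speed limits (rad/s): [2.57, 2.57, 3.01, 3.14, 3.14, 3.14].

INTERFACE

Orientations are given as a unit quaternion [w, x, y, z].
In Python, from bench import readout, vision, ctrl gives the robot as it stands.
- The arm moves only by the tool play_rows, never from a script. Its arguments are lists of equal length, an entry for each row: "xyz": the shift along the tool's x, y, z in mm, a list of three; "rot": the turn, a rotation vector about the tool's x, y, z in rad, a list of three; "grip": the opening, from 0 (shut) to 1 (fully open). In form: {"xyz": [[x, y, z], ...], "rot": [[rx, ry, rz], ...], "grip": [grip, ...]}. A call has exactly 10 rows; each row is the pose to reach, as a shift and turn from the pose commanded when the call began, along the tool's axes at that moment; what a row does not reach only later rows make up. A row lasts 1/8 s, in which the tool goes at most 62.5 mm and 10.7 degrees, less where a joint would pass 70% of its speed; a pose out of reach is approached as far as the arm can. A call with a gripper value outside its range is refused whole. The fingers move at their own pace and stop on an object; the grip force is fixed at half the most. Time passes only in rows, so rows that repeat a pose let the fingers close, or fill a call up. It gives the time, the measured TCP pose, the force, the opening and the grip force at its end, in the units of the state.
- readout.get_obs(): the state, without advancing time (a new reading comes with each control period).
- vision.camera(name): name is "side" or "top" or "wrist"; returns a dict with "color" (384x512x3 uint8, red, green, blue), "depth" (384x512 float32, m along the optical axis (not along the pixel's ray), 0 where there is no reading), "camera_matrix" (3x3 intrinsics, pixels), "k1" (the pictures are not rectified: a ray, as slopes to the right and down, at radius r is drawn at 1 + k1 r^2 times it, then the intrinsics apply), "extrinsics" (4x4, takes a point from camera to world coordinates); the wrist camera has in their place "hand_eye" (4x4, takes a point from camera to tool coordinates, whose origin is the TCP and whose axes are the flange's). Camera axes: x right, y down, z forward; pixel columns grow to the right and rows downward; lengths in m; the calibration is good to about 2 mm. A picture is of the moment at which its call begins: read the wrist's pose just before it.
- ctrl.hand_in(): hands the job in; it is judged then, once.
The state is a dict: "time_s": time; "q": joint angles; "dq": joint speeds; "joint_efforts": joint torques, N m; "eef_pos": TCP position; "eef_rot": TCP orientation; "wrist_force": force on the tool from outside, world axes, zero at the start; "torque": the same for the moment, N m; "opening": opening from 0.0 (shut) to 1.0 (fully open); "grasp_force": force on a finger pad.
Only numpy, scipy, OpenCV 4.12 (cv2) and the standard library are available. Lean on these libraries where they do the work, as an engineer would, in place of code of your own. Each camera call takes 0.05 s, during which the arm holds its last target. There are 200 camera calls.

## Working session

There is one attempt and no reset: what is moved stays moved. The work goes in short steps, Python scripts to look and compute and a tool call to move; the robot and the scene stay as the last step left them, time stands still between calls to the robot, and variables do not carry over. Pictures are saved under pics/ and viewed, at most 14 in all, crops included, and the job is handed in when it is done.

Besides the shell and the picture viewer there is one more tool, called after "Emit:" as name(argument=value, ...) on one line, values as JSON. play_rows: Moves the arm, as the interface text tells. Its arguments: {"type":"object","properties":{"xyz":{"type":"array","items":{"type":"array","items":{"type":"number"}}},"rot":{"type":"array","items":{"type":"array","items":{"type":"number"}}},"grip":{"type":"array","items":{"type":"number"}}},"required":["xyz","rot","grip"]}

```bash
ls; mkdir -p pics; cat > h.py <<'E'
import numpy as np, cv2
from bench import readout, vision, ctrl
from scipy.spatial.transform import Rotation as R
def pose():
    o=readout.get_obs(); q=o["eef_rot"]; T=np.eye(4)
    T[:3,:3]=R.from_quat([q[1],q[2],q[3],q[0]]).as_matrix(); T[:3,3]=o["eef_pos"]; return T
def shot(name):
    T=pose(); c=vision.camera(name)
    E=np.array(c["extrinsics"]) if "extrinsics" in c else T@np.array(c["hand_eye"])
    c["E"]=E; return c
def ray(c,uv):
    K=np.array(c["camera_matrix"]); k=float(c["k1"])
    uv=np.atleast_2d(np.asarray(uv,float))
    d=(uv-[K[0,2],K[1,2]])/[K[0,0],K[1,1]]; s=d.copy()
    for _ in range(10): s=d/(1+k*(s**2).sum(1,keepdims=True))
    return np.c_[s,np.ones(len(s))]
def onplane(c,uv,z):
    r=ray(c,uv)@c["E"][:3,:3].T; o=c["E"][:3,3]
    return o+r*((z-o[2])/r[:,2])[:,None]
def cloud(c):
    h,w=c["depth"].shape; v,u=np.mgrid[:h,:w]
    r=ray(c,np.c_[u.ravel(),v.ravel()])*c["depth"].reshape(-1,1)
    return (r@c["E"][:3,:3].T+c["E"][:3,3]).reshape(h,w,3)
def project(c,P):
    K=np.array(c["camera_matrix"]); p=(np.atleast_2d(P)-c["E"][:3,3])@c["E"][:3,:3]
    s=p[:,:2]/p[:,2:]; s=s*(1+float(c["k1"])*(s**2).sum(1,keepdims=True)); return s*[K[0,0],K[1,1]]+[K[0,2],K[1,2]]
def save(c,n): cv2.imwrite("pics/"+n,cv2.cvtColor(c["color"],cv2.COLOR_RGB2BGR))
E
python3 - <<'E'
from h import *
o=readout.get_obs(); print(o["time_s"],o["eef_pos"],o["eef_rot"],ctrl.tips_ahead)
for n in("top","side"):
    c=shot(n); save(c,n+"1.png"); print(n,c["E"].round(3).tolist(),c["k1"],np.array(c["camera_matrix"]).tolist())
    np.savez(n+"1.npz",**{k:np.array(v) for k,v in c.items()})
E
```

```text
pics
0.0 [0.14133925 0.55682125 0.24936008] [-2.86526269e-04  1.24059087e-01  9.92274427e-01 -8.49396643e-04] 0.019
top [[0.024, -0.992, 0.124, 0.4], [-1.0, -0.024, 0.002, 0.011], [0.001, -0.124, -0.992, 0.878], [0.0, 0.0, 0.0, 1.0]] -0.04836602616152983 [[349.6031740751801, 0.0, 251.3907295345702], [0.0, 349.6031740751801, 193.17450292934876], [0.0, 0.0, 1.0]]
side [[0.987, -0.128, 0.098, 0.426], [-0.161, -0.768, 0.62, -0.57], [-0.004, -0.628, -0.778, 0.729], [0.0, 0.0, 0.0, 1.0]] 0.01214355327098134 [[448.43161790482276, 0.0, 257.50888883054506], [0.0, 448.43161790482276, 190.23052679939738], [0.0, 0.0, 1.0]]
```

View pics/top1.png

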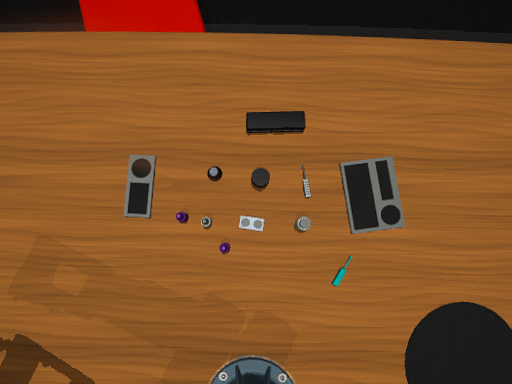

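View pics/side1.png

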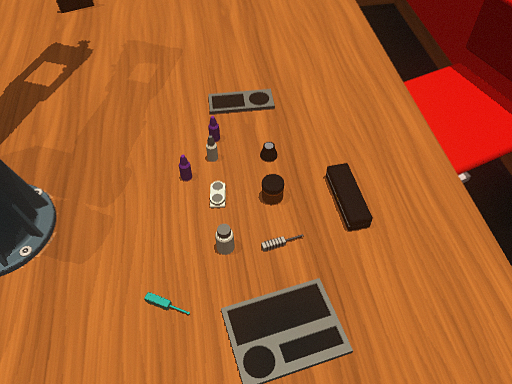

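The top picture shows: spectacle case (276,122), narrow tray (140,186), broad tray (371,195), loupe (215,173), jar (260,178), steel screwdriver (306,182), cleaner (303,224), lens case (252,223), dropper (206,222). The look-alikes are the purple bottles at (182,217) and (225,248) and the teal driver at (342,271). The side view agrees.

```bash
cat > m.py <<'E'
from h import *
def load(n): return {k:v for k,v in np.load(n+"1.npz").items()}
def blobs(c,zs=None,amin=25,zmin=None):
    """non-wood blobs: wood has strong red-blue excess and is bright"""
    hsv=cv2.cvtColor(c["color"],cv2.COLOR_RGB2HSV).astype(int)
    wood=(hsv[...,0]<20)&(hsv[...,1]>120)&(hsv[...,2]>60)
    m=(~wood).astype(np.uint8); return cv2.morphologyEx(m,cv2.MORPH_CLOSE,np.ones((3,3),np.uint8))
def rep(c,P,box):
    m=blobs(c); n,l,s,cen=cv2.connectedComponentsWithStats(m)
    for i in range(1,n):
        x,y,w,h,a=s[i]
        if a<25 or a>12000: continue
        p=P[l==i]; b=np.median(p,0)
        if not(0.25<b[0]<0.9 and -.5<b[1]<.5): continue
        print("px",cen[i].round(0),"a",a,"med",b.round(3),"z90",np.percentile(p[:,2],92).round(3),"col",np.median(c["color"][l==i],0))
        if a>100:
            q=onplane(c,np.argwhere(l==i)[:,::-1].astype(float),np.percentile(p[:,2],92))[:,:2]
            r=cv2.minAreaRect((q*1000).astype(np.float32)); print("    rect",np.round(r[0],0),np.round(r[1],0),round(r[2],1))
if __name__=="__main__":
    for n in("top","side"):
        c=load(n); P=cloud(c); print(n); rep(c,P,None)
E
python3 m.py
```

```text
top
px [275. 122.] a 1199 med [ 0.688 -0.042  0.033] z90 0.035 col [37. 35. 35.]
    rect [687. -43.] [ 54. 146.] 2.9
px [139. 186.] a 1665 med [0.52  0.297 0.006] z90 0.011 col [62. 53. 48.]
    rect [522. 295.] [ 69. 159.] 87.9
px [372. 195.] a 3916 med [ 0.512 -0.291  0.005] z90 0.011 col [31. 31. 30.]
    rect [ 513. -290.] [183. 139.] 8.9
px [306. 185.] a 144 med [ 0.529 -0.123  0.012] z90 0.015 col [131.5 129.5 126. ]
    rect [ 542. -121.] [82. 16.] 10.4
px [214. 173.] a 161 med [0.554 0.105 0.028] z90 0.033 col [47. 32. 25.]
    rect [553. 104.] [33. 33.] 47.1
px [260. 178.] a 286 med [ 0.543 -0.008  0.046] z90 0.048 col [49. 48. 48.]
    rect [542.  -9.] [46. 41.] 1.3
px [182. 217.] a 102 med [0.444 0.176 0.043] z90 0.065 col [60.  23.  73.5]
    rect [443. 174.] [21. 26.] 1.4
px [251. 223.] a 339 med [0.434 0.011 0.014] z90 0.016 col [161. 160. 162.]
    rect [434.  11.] [62. 33.] 82.6
px [206. 222.] a 94 med [0.433 0.117 0.043] z90 0.065 col [107.5 107.5  97. ]
px [303. 223.] a 190 med [ 0.435 -0.11   0.05 ] z90 0.062 col [125. 126. 120.]
    rect [ 435. -109.] [33. 35.] 1
[... 633 characters left out ...]
] 2.8
px [272. 184.] a 390 med [ 0.544 -0.015  0.045] z90 0.047 col [49. 31. 22.]
    rect [543. -18.] [56. 42.] 80.4
px [217. 194.] a 401 med [0.434 0.005 0.013] z90 0.015 col [180. 169. 140.]
    rect [434.   4.] [68. 31.] 83.3
px [224. 239.] a 468 med [ 0.435 -0.126  0.044] z90 0.061 col [99.  84.  66.5]
    rect [ 435. -136.] [31. 64.] 0.9
px [276. 242.] a 262 med [ 0.527 -0.128  0.011] z90 0.014 col [115.   93.   87.5]
    rect [ 542. -127.] [82. 21.] 10.4
px [284. 332.] a 9070 med [ 0.511 -0.299  0.005] z90 0.01 col [48. 38. 31.]
    rect [ 513. -294.] [183. 139.] 9.0
px [161. 302.] a 332 med [ 0.312 -0.212  0.012] z90 0.014 col [ 53.  180.5 156. ]
    rect [ 323. -221.] [19. 86.] 57.6
```

```bash
cat > go.py <<'E'
import sys; from h import *
# go.py x y z(mm) yangle(deg)
x,y,z,a=map(float,sys.argv[1:5]); T=pose(); r=T[:3,:3]
d=r.T@(np.array([x,y,z])-1000*T[:3,3]); cur=np.degrees(np.arctan2(r[1,1],r[0,1]))
o=readout.get_obs()
G=R.from_euler("z",a,degrees=True).as_matrix()@np.array([[0,1,0],[1,0,0],[0,0,-1.]])
print("shift",d.round(1),"rotvec",R.from_matrix(r.T@G).as_rotvec().round(3),"cur",cur.round(1),(T[:3,3]*1000).round(1),"q",np.round(o["q"],2),"t",round(o["time_s"],2),"open",round(o["opening"],3))
E
python3 go.py 650 -43 200 3
python3 - <<'E'
from m import *
print(np.array(vision.camera("wrist")["hand_eye"]).round(3).tolist())
for n in("top","side"):
    c=load(n);P=cloud(c).reshape(-1,3)
    def r(name,k):
        q=P[k]; e=cv2.minAreaRect((q[:,:2]*1000).astype(np.float32)); print(n,name,k.sum(),np.round(e[0],1),np.round(e[1],1),round(e[2],1),(q[:,:2].mean(0)*1000).round(1), q[:,2].max().round(4))
    B=lambda x,y,d,z0,z1:(abs(P[:,0]-x)<d)&(abs(P[:,1]-y)<d)&(P[:,2]>z0)&(P[:,2]<z1)
    r("case",B(.69,-.043,.1,.029,.04)); r("lens",B(.434,.011,.045,.004,.02)); r("lenstop",B(.434,.011,.045,.011,.02))
    r("drv",B(.535,-.121,.06,.004,.02)); r("hand",B(.535,-.121,.06,.011,.02)); r("clean",B(.435,-.11,.03,.054,.07)); r("drop",B(.434,.117,.03,.05,.07))
    r("narrow",B(.52,.297,.12,.0075,.02)); r("broad",B(.513,-.292,.15,.0075,.02))
E
```

```text
shift [-640.7 -456.    50. ] rotvec [-2.00e-03  1.00e-03  1.27e+00] cur 75.7 [141.4 556.8 249.5] q [ 1.12  0.18  1.61 -0.    1.35 -0.21] t 0.1 open 1.002
[[-0.001, -0.961, -0.278, 0.07], [1.0, -0.001, 0.001, 0.001], [-0.001, -0.278, 0.961, -0.124], [0.0, 0.0, 0.0, 1.0]]
top case 1035 [692.6 -44.1] [ 47.1 148.3] 2.5 [691.7 -44. ] 0.0379
top lens 314 [433.3  10.6] [61.5 31.9] 82.8 [433.1  10.7] 0.0192
top lenstop 259 [433.1  10.5] [57.9 29.9] 83.4 [433.2  10.6] 0.0192
top drv 142 [ 544.6 -107.1] [72.  84.9] 76.8 [ 532.1 -123.1] 0.0168
top hand 93 [ 525.6 -125.6] [43.4 14.2] 9.0 [ 525.  -125.5] 0.0168
top clean 92 [ 434.9 -114.4] [22.8 24.2] 28.0 [ 434.6 -114.2] 0.0643
top drop 30 [433.2 120.4] [11.9 11.7] 4.3 [433.2 119.7] 0.0675
top narrow 683 [517.2 254.2] [148.7 165. ] 88.1 [527.4 295.8] 0.0136
top broad 1349 [ 514.4 -291.5] [181.2 139.1] 8.8 [ 516.4 -302.7] 0.0141
side case 1304 [691.8 -46. ] [ 45.9 148. ] 2.7 [691.5 -50.1] 0.036
side lens 369 [434.    8.6] [63.3 30.7] 83.6 [433.2   4.9] 0.0174
side lenstop 299 [433.6   9.8] [61.1 29. ] 84.5 [433.5   8.2] 0.0174
side drv 246 [ 543.3 -123.2] [84.3 16.5] 10.2 [ 531.3 -127.4] 0.0163
side hand 141 [ 525.  -127.4] [46.1 15.4] 5.8 [ 524.8 -127.8] 0.0163
side clean 151 [ 436.  -115.9] [24.5 23.7] 46.0 [ 435.2 -117. ] 0.0632
side drop 45 [432.6 117.7] [10.1 14.9] 52.6 [433.4 116.4] 0.0665
side narrow 333 [517.3 250.9] [153.5 162.6] 87.7 [525.7 290.3] 0.0178
side broad 3154 [ 513.2 -292.8] [182.2 136.5] 9.1 [ 514.5 -309. ] 0.0133
```

Emit:
play_rows(xyz=[[-682,-448,60],[-682,-448,60],[-682,-448,60],[-682,-448,60],[-682,-448,60],[-682,-448,60],[-682,-448,60],[-682,-448,60],[-682,-448,60],[-682,-448,60]], rot=[[0,0,1.276],[0,0,1.276],[0,0,1.276],[0,0,1.276],[0,0,1.276],[0,0,1.276],[0,0,1.276],[0,0,1.276],[0,0,1.276],[0,0,1.276]], grip=[1,1,1,1,1,1,1,1,1,1])

```text
time_s: 1.4
eef_pos: [0.5633, 0.0956, 0.2042]
eef_rot: [-0.0, 0.691, 0.723, 0.0]
wrist_force: [0.9, -0.2, -0.3]
opening: 1.0
grasp_force: 0.0
```

```bash
python3 go.py 692 -45 120 2.6
```

```text
shift [-146.4  122.2   84.1] rotvec [-0. -0.  0.] cur 2.6 [563.3  95.6 204.2] q [-0.04  0.22  1.66  0.    1.26 -0.09] t 1.4 open 1.0
```

Emit:
play_rows(xyz=[[-146,122,84],[-146,122,84],[-146,122,84],[-146,122,84],[-146,122,84],[-146,122,84],[-146,122,84],[-146,122,84],[-146,122,84],[-146,122,84]], rot=[[0,0,0],[0,0,0],[0,0,0],[0,0,0],[0,0,0],[0,0,0],[0,0,0],[0,0,0],[0,0,0],[0,0,0]], grip=[1,1,1,1,1,1,1,1,1,1])

```text
time_s: 2.65
eef_pos: [0.6908, -0.0427, 0.1207]
eef_rot: [0.0, 0.691, 0.723, 0.0]
wrist_force: [-0.1, -0.4, -0.3]
opening: 1.0
grasp_force: 0.0
```

```bash
python3 - <<'E'
from m import *
c=shot("wrist"); save(c,"w1.png"); P=cloud(c).reshape(-1,3)
k=(P[:,2]>.029)&(P[:,2]<.04)&(abs(P[:,0]-.692)<.06)
q=P[k]; print(k.sum(), [np.round(v,1) for v in cv2.minAreaRect((q[:,:2]*1000).astype(np.float32))], q.min(0),q.max(0))
E
python3 go.py 692 -45 30 2.6
```

```text
13726 [array([694.3, -41.9]), array([ 46.1, 147. ]), np.float64(2.7)] [ 0.66844496 -0.11610405  0.02900963] [0.72031553 0.03233166 0.03641559]
shift [-2.3  1.1 90.5] rotvec [ 0.    -0.     0.001] cur 2.6 [690.8 -42.8 120.5] q [-0.23  0.56  1.38  0.    1.2  -0.28] t 2.7 open 1.002
```

View pics/w1.png

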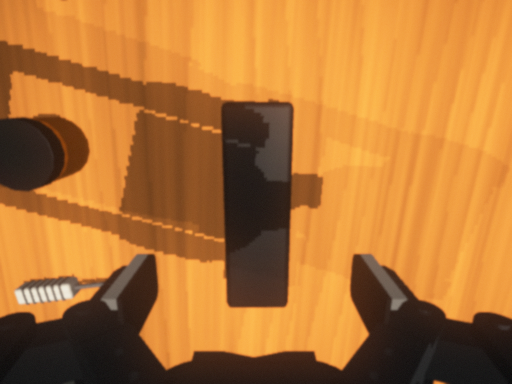

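The wrist view shows the case spanning (222-293, 102-306), centred between the fingers at about column 257, so I can descend.

Emit:
play_rows(xyz=[[-1,2,45],[-1,2,70],[-1,2,91],[-1,2,91],[-1,2,91],[-1,2,91],[-1,2,91],[-1,2,91],[-1,2,91],[-1,2,91]], rot=[[0,0,0],[0,0,0],[0,0,0],[0,0,0],[0,0,0],[0,0,0],[0,0,0],[0,0,0],[0,0,0],[0,0,0]], grip=[1,1,1,1,0,0,0,0,0,0])

```text
time_s: 3.95
eef_pos: [0.6942, -0.0441, 0.0314]
eef_rot: [0.001, 0.691, 0.723, 0.001]
wrist_force: [-0.4, 0.1, 6.0]
opening: 0.52
grasp_force: 64.4
```

```bash
python3 - <<'E'
from h import *
a=np.radians(9.0); C=np.array([514,-292.])  # broad
M=np.array([[np.cos(a),-np.sin(a)],[np.sin(a),np.cos(a)]])
for n,p in dict(case=(0,29),clean=(-57,-37),drv=(32,-37),hand_tip_far=(13,-37)).items(): print(n,(C+M@p).round(1))
E
python3 go.py 509.5 -263.4 120 -81
```

```text
case [ 509.5 -263.4]
clean [ 463.5 -337.5]
drv [ 551.4 -323.5]
hand_tip_far [ 532.6 -326.5]
shift [-210.7 -194.4  -89. ] rotvec [ 0.003 -0.002  1.46 ] cur 2.6 [694.2 -44.1  31.4] q [-0.23  0.68  1.4   0.    1.06 -0.28] t 3.95 open 0.52
```

Emit:
play_rows(xyz=[[0,0,-50],[-20,-20,-89],[-211,-194,-89],[-211,-194,-89],[-211,-194,-89],[-211,-194,-89],[-211,-194,-89],[-211,-194,-89],[-211,-194,-89],[-211,-194,-89]], rot=[[0,0,0],[0,0,0.15],[0,0,1.46],[0,0,1.46],[0,0,1.46],[0,0,1.46],[0,0,1.46],[0,0,1.46],[0,0,1.46],[0,0,1.46]], grip=[0,0,0,0,0,0,0,0,0,0])

```text
time_s: 5.2
eef_pos: [0.5086, -0.2635, 0.1185]
eef_rot: [-0.0, 0.997, 0.079, -0.0]
wrist_force: [0.0, 0.2, -1.1]
opening: 0.525
grasp_force: 63.7
```

```bash
python3 go.py 509.5 -263.4 60 -81; python3 - <<'E'
from m import *
for n in("wrist","top"):
    c=shot(n); save(c,n+"2.png"); P=cloud(c).reshape(-1,3)
    np.savez(n+"2.npz",**{k:np.array(v) for k,v in c.items()})
E
```

```text
shift [ 0.9  0.1 58.5] rotvec [-0.     0.     0.001] cur -80.9 [ 508.6 -263.5  118.5] q [-0.69  0.33  1.71  0.    1.1   0.73] t 5.2 open 0.525
```

View pics/wrist2.png

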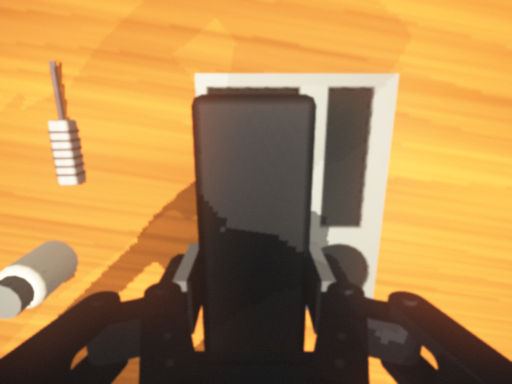

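The wrist view shows the case parallel to the tray. The driver recess is visible at (325-370, 87-227), so I'll use it to check the tray pose.

```bash
python3 - <<'E'
from m import *
c={k:v for k,v in np.load("wrist2.npz").items()}
g=cv2.cvtColor(c["color"],cv2.COLOR_RGB2GRAY); roi=np.zeros_like(g); roi[80:236,318:380]=1
m=((g<100)&(roi>0)).astype(np.uint8); n,l,s,_=cv2.connectedComponentsWithStats(m); i=1+s[1:,4].argmax()
q=onplane(c,np.argwhere(l==i)[:,::-1].astype(float),.010)[:,:2]; print([np.round(v,1) for v in cv2.minAreaRect((q*1000).astype(np.float32))])
P=cloud(c); print(np.median(P[l==i],0), np.median(P[90:220,388:392],axis=(0,1)))
# case held, top face
E
python3 go.py 509.5 -263.4 37 -81
```

```text
[array([ 552.2, -320.8]), array([98.9, 29.2]), np.float64(8.9)]
[ 0.5563585  -0.32216509  0.00442455] [ 0.56212116 -0.35525628  0.0012104 ]
shift [ 0.8  0.1 81.5] rotvec [-0.     0.     0.004] cur -80.8 [ 508.7 -263.4  118.5] q [-0.68  0.33  1.71 -0.    1.1   0.73] t 5.3 open 0.522
```

Emit:
play_rows(xyz=[[1,-1,40],[1,-1,65],[1,-1,76],[1,-1,82],[1,-1,82.5],[1,-1,82.5],[1,-1,82.5],[1,-1,82.5],[1,-1,82.5],[1,-1,82.5]], rot=[[0,0,0],[0,0,0],[0,0,0],[0,0,0],[0,0,0],[0,0,0],[0,0,0],[0,0,0],[0,0,0],[0,0,0]], grip=[0,0,0,0,0,0,0.8,0.8,0.8,0.8])

```text
time_s: 6.55
eef_pos: [0.5096, -0.2624, 0.036]
eef_rot: [0.0, 0.997, 0.078, 0.0]
wrist_force: [0.4, -0.2, 0.1]
opening: 0.796
grasp_force: 0.0
```

```bash
python3 go.py 435.3 -114.8 140 -81
```

```text
shift [ -50.4 -157.4 -104. ] rotvec [ 0. -0. -0.] cur -81.0 [ 509.6 -262.4   36. ] q [-0.68  0.46  1.74 -0.    0.95  0.73] t 6.55 open 0.796
```

Emit:
play_rows(xyz=[[0,0,-50],[0,0,-104],[-50,-157,-104],[-50,-157,-104],[-50,-157,-104],[-50,-157,-104],[-50,-157,-104],[-50,-157,-104],[-50,-157,-104],[-50,-157,-104]], rot=[[0,0,0],[0,0,0],[0,0,-1.57],[0,0,-1.57],[0,0,-1.57],[0,0,-1.57],[0,0,-1.57],[0,0,-1.57],[0,0,-1.57],[0,0,-1.57]], grip=[0.8,0.8,0.8,0.8,0.8,0.8,0.8,0.8,0.8,0.8])

```text
time_s: 7.8
eef_pos: [0.4357, -0.115, 0.14]
eef_rot: [0.0, 0.674, 0.739, 0.0]
wrist_force: [0.4, -0.8, -0.5]
opening: 0.799
grasp_force: 0.0
```

```bash
python3 - <<'E'
from m import *
c=shot("wrist"); save(c,"w3.png"); P=cloud(c).reshape(-1,3)
k=(P[:,2]>.058)&(P[:,2]<.066)&(abs(P[:,0]-.435)<.025)&(abs(P[:,1]+.115)<.025)
q=P[k]; print(k.sum(), [np.round(v,1) for v in cv2.minAreaRect((q[:,:2]*1000).astype(np.float32))], q.min(0),q.max(0))
t=shot("top"); P=cloud(t).reshape(-1,3); k=(P[:,2]>.033)&(P[:,2]<.043)&(abs(P[:,0]-.51)<.1)&(abs(P[:,1]+.263)<.05)
print(k.sum(), [np.round(v,1) for v in cv2.minAreaRect((P[k][:,:2]*1000).astype(np.float32))],np.median(P[k][:,2]))
E
python3 go.py 435.3 -114.8 30 9
```

```text
1086 [array([ 436.7, -112.1]), array([24.2, 24.3]), np.float64(7.8)] [ 0.42458535 -0.12450111  0.05805398] [ 0.4489648  -0.1000398   0.06393746]
233 [array([ 558.6, -253.8]), array([49.4, 46.8]), np.float64(7.8)] 0.03730655899494317
shift [  0.3  -0.4 110. ] rotvec [ 0.    0.   -0.07] cur 5.0 [ 435.7 -115.1  140. ] q [-0.52  0.04  2.01 -0.    1.1  -0.61] t 7.9 open 0.801
```

Emit:
play_rows(xyz=[[1,0,50],[1,0,85],[1,0,110],[1,0,110],[1,0,110],[1,0,110],[1,0,110],[1,0,110],[1,0,60],[1,0,10]], rot=[[0,0,-0.07],[0,0,-0.07],[0,0,-0.07],[0,0,-0.07],[0,0,-0.07],[0,0,-0.07],[0,0,-0.07],[0,0,-0.07],[0,0,-0.07],[0,0,-0.07]], grip=[0.8,0.8,0.8,0.8,0,0,0,0,0,0])

```text
time_s: 9.15
eef_pos: [0.4353, -0.1139, 0.1314]
eef_rot: [-0.0, 0.65, 0.76, -0.0]
wrist_force: [0.7, 0.1, -0.9]
opening: 0.378
grasp_force: 59.9
```

```bash
python3 go.py 464 -336 130 9
```

```text
shift [-223.8   -6.     1.3] rotvec [-0.    -0.    -0.002] cur 8.9 [ 435.3 -113.9  131.4] q [-0.52  0.05  2.01 -0.    1.08 -0.68] t 9.15 open 0.378
```

Emit:
play_rows(xyz=[[-60,-2,1],[-120,-3,1],[-180,-5,1],[-224,-6,1],[-224,-6,1],[-224,-6,30],[-224,-6,60],[-224,-6,82],[-224,-6,92],[-224,-6,92]], rot=[[0,0,0],[0,0,0],[0,0,0],[0,0,0],[0,0,0],[0,0,0],[0,0,0],[0,0,0],[0,0,0],[0,0,0]], grip=[0,0,0,0,0,0,0,0,0,0])

```text
time_s: 10.4
eef_pos: [0.4644, -0.3356, 0.0379]
eef_rot: [-0.0, 0.65, 0.76, 0.0]
wrist_force: [0.7, -0.9, -0.0]
opening: 0.378
grasp_force: 59.9
```

```bash
python3 go.py 464 -336 34.5 9; python3 - <<'E'
from m import *
c=shot("side"); save(c,"s4.png"); cv2.imwrite("pics/s4c.png",cv2.resize(cv2.cvtColor(c["color"],cv2.COLOR_RGB2BGR)[200:384,180:400],None,fx=3,fy=3))
E
```

```text
shift [-0.4 -0.4  3.4] rotvec [-0.    -0.001 -0.001] cur 9.0 [ 464.4 -335.6   37.9] q [-0.83  0.46  1.74  0.    0.95 -0.99] t 10.4 open 0.378
```

View pics/s4c.png

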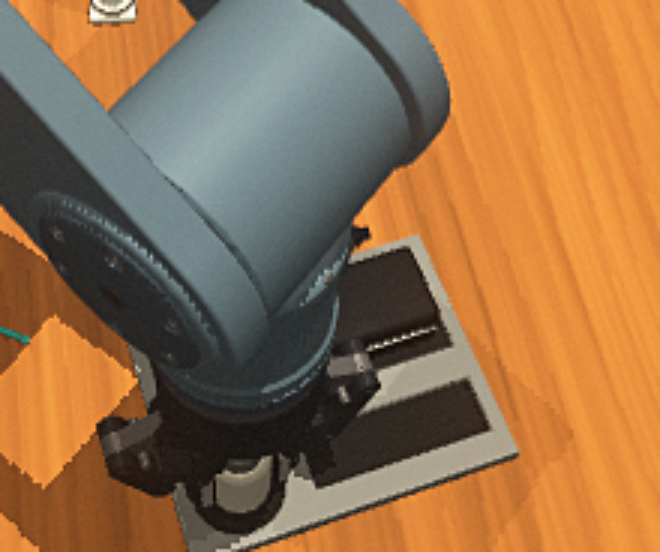

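The side crop shows the case in its recess and the bottle over the round recess at about (240,490). I'll lower it and release.

Emit:
play_rows(xyz=[[0,0,3],[0,0,3.5],[0,0,3.5],[0,0,3.5],[0,0,3.5],[0,0,3.5],[0,0,3.5],[0,0,-40],[0,0,-90],[0,0,-110]], rot=[[0,0,0],[0,0,0],[0,0,0],[0,0,0],[0,0,0],[0,0,0],[0,0,0],[0,0,0],[0,0,0],[0,0,0]], grip=[0,0,0,0.65,0.65,0.65,0.65,0.65,0.65,0.65])

```text
time_s: 11.7
eef_pos: [0.4657, -0.3375, 0.1514]
eef_rot: [0.002, 0.65, 0.76, -0.0]
wrist_force: [0.4, 0.3, 1.0]
opening: 0.652
grasp_force: 0.0
```

```bash
python3 go.py 525.3 -126.5 130 100; python3 go.py 525.3 -126.5 130 -80
```

```text
shift [199.3  91.6  20.8] rotvec [-1.000e-03  5.000e-03 -1.589e+00] cur 8.9 [ 465.7 -337.5  151.4] q [-0.83  0.28  1.69 -0.    1.16 -0.99] t 11.7 open 0.652
shift [199.3  91.6  20.8] rotvec [5.000e-03 1.000e-03 1.552e+00] cur 8.9 [ 465.7 -337.5  151.4] q [-0.83  0.28  1.69 -0.    1.16 -0.99] t 11.7 open 0.652
```

Emit:
play_rows(xyz=[[199,92,21],[199,92,21],[199,92,21],[199,92,21],[199,92,21],[199,92,21],[199,92,21],[199,92,21],[199,92,21],[199,92,21]], rot=[[0,0,1.552],[0,0,1.552],[0,0,1.552],[0,0,1.552],[0,0,1.552],[0,0,1.552],[0,0,1.552],[0,0,1.552],[0,0,1.552],[0,0,1.552]], grip=[0.5,0.5,0.5,0.5,0.5,0.5,0.5,0.5,0.5,0.5])

```text
time_s: 12.95
eef_pos: [0.5244, -0.1254, 0.1269]
eef_rot: [-0.0, 0.996, 0.088, -0.0]
wrist_force: [-0.3, 0.4, 0.3]
opening: 0.504
grasp_force: 0.0
```

```bash
python3 - <<'E'
from m import *
c=shot("wrist"); save(c,"w5.png"); P=cloud(c).reshape(-1,3)
for z in(.010,.003):
    k=(P[:,2]>z)&(P[:,2]<.02)&(abs(P[:,0]-.54)<.06)&(abs(P[:,1]+.124)<.04)
    q=P[k]; print(k.sum(), [np.round(v,1) for v in cv2.minAreaRect((q[:,:2]*1000).astype(np.float32))], q.min(0).round(3),q.max(0).round(3))
t=shot("top"); save(t,"t5.png"); P=cloud(t).reshape(-1,3); k=(P[:,2]>.055)&(P[:,2]<.08)&(abs(P[:,0]-.464)<.04)&(abs(P[:,1]+.337)<.04)
print(k.sum(), (P[k]).mean(0).round(4) if k.any() else 0, P[k][:,2].max())
E
python3 go.py 526 -126 27 -80
```

```text
1094 [array([ 543.6, -120.8]), array([79.6, 14.3]), np.float64(9.5)] [ 0.504 -0.134  0.01 ] [ 0.583 -0.113  0.016]
1399 [array([ 545.3, -120.4]), array([83. , 14.4]), np.float64(9.5)] [ 0.504 -0.134  0.003] [ 0.586 -0.112  0.016]
23 [ 0.4627 -0.3413  0.0648] 0.06924264115112055
shift [ 1.5  0.9 99.9] rotvec [-0.     0.     0.002] cur -79.9 [ 524.4 -125.4  126.9] q [-0.45  0.25  1.8  -0.    1.1   0.94] t 13.05 open 0.5
```

View pics/w5.png

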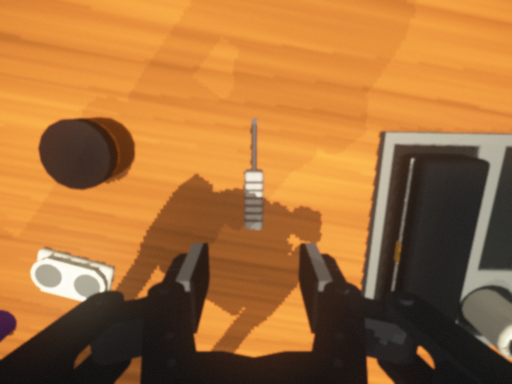

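The wrist view shows the steel driver at (254,200), midway between the fingers, and the case seated in the tray.

Emit:
play_rows(xyz=[[1.5,0,50],[1.5,0,85],[1.5,0,101.5],[1.5,0,101.5],[1.5,0,101.5],[1.5,0,101.5],[1.5,0,101.5],[1.5,0,101.5],[1.5,0,101.5],[1.5,0,70]], rot=[[0,0,0],[0,0,0],[0,0,0],[0,0,0],[0,0,0],[0,0,0],[0,0,0],[0,0,0],[0,0,0],[0,0,0]], grip=[0.5,0.5,0.5,0.5,0,0,0,0,0,0])

```text
time_s: 14.3
eef_pos: [0.5245, -0.1245, 0.0561]
eef_rot: [-0.001, 0.996, 0.087, -0.002]
wrist_force: [0.3, 0.8, -0.6]
opening: 0.136
grasp_force: 58.7
```

```bash
python3 go.py 533 -325 120 -80.7
```

```text
shift [-26.7 198.8 -64.2] rotvec [-0.002  0.003  0.013] cur -80.0 [ 524.5 -124.5   56.1] q [-0.45  0.36  1.82 -0.    0.96  0.94] t 14.3 open 0.136
```

Emit:
play_rows(xyz=[[0,0,-50],[-6,45,-64],[-14,105,-64],[-22,160,-64],[-27,199,-64],[-27,199,-64],[-27,199,-30],[-27,199,0],[-27,199,18],[-27,199,18]], rot=[[0,0,0],[0,0,0.013],[0,0,0.013],[0,0,0.013],[0,0,0.013],[0,0,0.013],[0,0,0.013],[0,0,0.013],[0,0,0.013],[0,0,0.013]], grip=[0,0,0,0,0,0,0,0,0,0])

```text
time_s: 15.55
eef_pos: [0.5333, -0.3244, 0.0378]
eef_rot: [-0.001, 0.997, 0.081, -0.001]
wrist_force: [-0.7, 0.2, 0.1]
opening: 0.135
grasp_force: 58.8
```

```bash
python3 go.py 533 -325 30 -81; python3 - <<'E'
from m import *
c=shot("wrist"); save(c,"w6.png")
E
```

```text
shift [-0.3  0.6  7.8] rotvec [-0.002  0.002  0.005] cur -80.7 [ 533.3 -324.4   37.8] q [-0.74  0.55  1.6   0.    1.    0.67] t 15.55 open 0.135
```

View pics/w6.png

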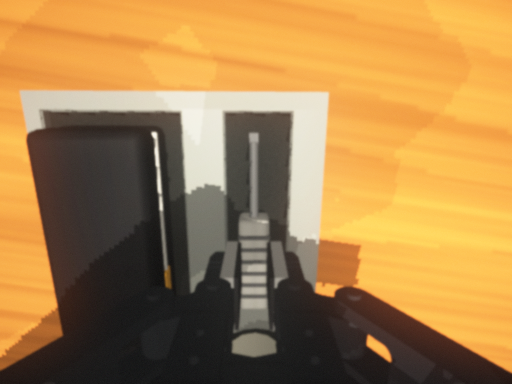

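The driver sits over its recess: blade at column 254, recess columns 225-293, tip inside the far edge. I'll lower it and release.

Emit:
play_rows(xyz=[[0,0.5,5],[0,0.5,8],[0,0.5,8],[0,0.5,8],[0,0.5,8],[0,0.5,8],[0,0.5,8],[0,0.5,-40],[0,0.5,-95],[0,0.5,-110]], rot=[[0,0,0],[0,0,0],[0,0,0],[0,0,0],[0,0,0],[0,0,0],[0,0,0],[0,0,0],[0,0,0],[0,0,0]], grip=[0,0,0,0.3,0.3,0.3,0.3,0.3,0.3,0.3])

```text
time_s: 16.85
eef_pos: [0.536, -0.328, 0.1536]
eef_rot: [0.003, 0.997, 0.081, 0.003]
wrist_force: [-0.2, -0.2, -0.1]
opening: 0.304
grasp_force: 0.0
```

```bash
python3 go.py 433.5 10 120 -6.5;python3 - <<'E'
from m import *
c=shot("wrist"); save(c,"w7.png"); P=cloud(c).reshape(-1,3)
k=(P[:,2]>.0125)&(P[:,2]<.03)&(abs(P[:,0]-.551)<.06)&(abs(P[:,1]+.324)<.025); q=P[k]
print(k.sum(), [np.round(v,1) for v in cv2.minAreaRect((q[:,:2]*1000).astype(np.float32))], np.percentile(q[:,2],[50,90]))
E
```

```text
shift [ -46.8 -350.2   31.4] rotvec [ 0.008 -0.    -1.295] cur -80.7 [ 536.  -328.   153.6] q [-0.74  0.39  1.55  0.    1.19  0.67] t 16.85 open 0.304
1054 [array([ 551.3, -330. ]), array([82.2, 30. ]), np.float64(0.5)] [0.01787144 0.01882102]
```

View pics/w7.png

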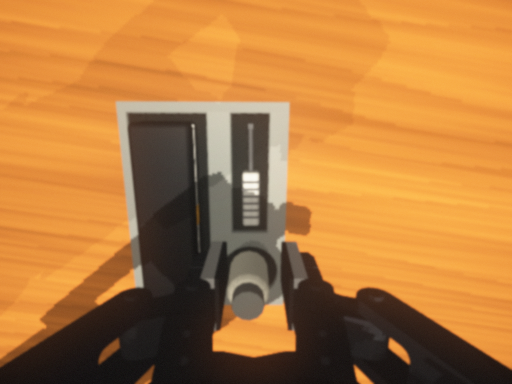

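The wrist view shows all three seated: case at (165,190), driver at (250,175), and the cleaner upright in the round recess at (250,280). Next is the lens case.

Emit:
play_rows(xyz=[[-47,-350,31],[-47,-350,31],[-47,-350,31],[-47,-350,31],[-47,-350,31],[-47,-350,31],[-47,-350,31],[-47,-350,31],[-47,-350,31],[-47,-350,31]], rot=[[0,0,-1.295],[0,0,-1.295],[0,0,-1.295],[0,0,-1.295],[0,0,-1.295],[0,0,-1.295],[0,0,-1.295],[0,0,-1.295],[0,0,-1.295],[0,0,-1.295]], grip=[0.7,0.7,0.7,0.7,0.7,0.7,0.7,0.7,0.7,0.7])

```text
time_s: 18.15
eef_pos: [0.4313, 0.011, 0.1177]
eef_rot: [-0.0, 0.747, 0.665, -0.0]
wrist_force: [-0.4, 0.1, -0.2]
opening: 0.698
grasp_force: 0.0
```

```bash
python3 go.py 434 10.5 27 -6.5; python3 - <<'E'
from m import *
c=shot("wrist"); save(c,"w8.png"); P=cloud(c).reshape(-1,3)
for z in(.003,.011):
    k=(P[:,2]>z)&(P[:,2]<.02)&(abs(P[:,0]-.434)<.04)&(abs(P[:,1]-.01)<.04)
    q=P[k]; print(k.sum(), [np.round(v,1) for v in cv2.minAreaRect((q[:,:2]*1000).astype(np.float32))], q.min(0).round(3),q.max(0).round(3))
# narrow tray from top + side recesses
for n in("top","side"):
    t=load(n); g=cv2.cvtColor(t["color"],cv2.COLOR_RGB2GRAY); P=cloud(t)
    roi=(abs(P[...,0]-.52)<.09)&(abs(P[...,1]-.297)<.045)
    m=((g<52)&roi).astype(np.uint8); N,l,s,_=cv2.connectedComponentsWithStats(m)
    for i in range(1,N):
        if s[i,4]<80: continue
        q=onplane(t,np.argwhere(l==i)[:,::-1].astype(float),.008)[:,:2]; print(n,s[i,4],[np.round(v,1) for v in cv2.minAreaRect((q*1000).astype(np.float32))],np.median(P[l==i],0).round(4))
E
```

```text
shift [-0.2  2.8 90.7] rotvec [-0.    -0.    -0.004] cur -6.7 [431.3  11.  117.7] q [-0.25  0.03  2.07 -0.    1.04 -0.13] t 18.15 open 0.698
3383 [array([435.2,  13.2]), array([61., 32.]), np.float64(82.8)] [ 0.417 -0.019  0.003] [0.454 0.045 0.017]
2884 [array([435.3,  12.9]), array([59.4, 29.7]), np.float64(82.7)] [ 0.418 -0.017  0.011] [0.452 0.042 0.017]
top 270 [array([566.9, 294.4]), array([46.7, 46.2]), np.float64(3.9)] [0.5677 0.2965 0.004 ]
top 552 [array([490.7, 297.6]), array([46.7, 76.1]), np.float64(88.1)] [0.4906 0.2989 0.0038]
side 186 [array([566., 292.]), array([41.8, 47.1]), np.float64(80.4)] [0.5673 0.3003 0.0024]
side 365 [array([489.9, 296. ]), array([43.9, 76.9]), np.float64(87.9)] [0.4907 0.3022 0.0025]
side 134 [array([520.6, 257.3]), array([  7.9, 156. ]), np.float64(88.1)] [0.5204 0.2619 0.0043]
```

Emit:
play_rows(xyz=[[0.5,3,45],[0.5,3,78],[0.5,3,92],[0.5,3,92],[0.5,3,92],[0.5,3,92],[0.5,3,92],[0.5,3,92],[0.5,3,92],[0.5,3,50]], rot=[[0,0,0],[0,0,0],[0,0,0],[0,0,0],[0,0,0],[0,0,0],[0,0,0],[0,0,0],[0,0,0],[0,0,0]], grip=[0.7,0.7,0.7,0.7,0,0,0,0,0,0])

```text
time_s: 19.45
eef_pos: [0.4323, 0.0121, 0.067]
eef_rot: [-0.002, 0.746, 0.666, -0.001]
wrist_force: [1.2, -0.6, -0.2]
opening: 0.325
grasp_force: 59.6
```

```bash
python3 go.py 490.5 298 130 88.3
```

```text
shift [290.7  24.9 -62.9] rotvec [-0.003 -0.005 -1.655] cur -6.5 [432.3  12.1  67. ] q [-0.25  0.14  2.08 -0.    0.92 -0.13] t 19.45 open 0.325
```

Emit:
play_rows(xyz=[[0,0,-50],[40,3,-63],[291,25,-63],[291,25,-63],[291,25,-63],[291,25,-63],[291,25,-63],[291,25,-63],[291,25,-63],[291,25,-63]], rot=[[0,0,0],[0,0,-0.18],[0,0,-1.655],[0,0,-1.655],[0,0,-1.655],[0,0,-1.655],[0,0,-1.655],[0,0,-1.655],[0,0,-1.655],[0,0,-1.655]], grip=[0,0,0,0,0,0,0,0,0,0])

```text
time_s: 20.7
eef_pos: [0.4924, 0.2983, 0.132]
eef_rot: [0.001, 0.012, 1.0, 0.0]
wrist_force: [-0.8, -1.0, -0.5]
opening: 0.324
grasp_force: 59.6
```

```bash
python3 go.py 490.5 298 36 88; python3 - <<'E'
from m import *
c=shot("wrist"); save(c,"w9.png")
E
```

```text
shift [ 2.  -0.4 96. ] rotvec [0.    0.001 0.011] cur 88.6 [492.4 298.3 132. ] q [ 0.34  0.31  1.7  -0.    1.13 -1.21] t 20.7 open 0.324
```

View pics/w9.png

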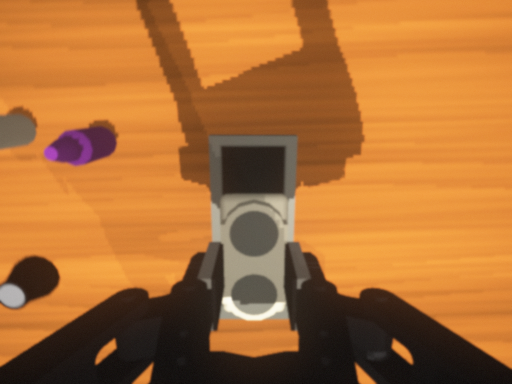

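The held lens case, at (253,255), is centred and parallel over its recess, which spans columns 220-285. I'll descend and release.

Emit:
play_rows(xyz=[[2,0,45],[2,0,80],[2,0,97],[2,0,101.5],[2,0,101.5],[2,0,101.5],[2,0,101.5],[2,0,101.5],[2,0,101.5],[2,0,60]], rot=[[0,0,0.01],[0,0,0.01],[0,0,0.01],[0,0,0.01],[0,0,0.01],[0,0,0.01],[0,0,0.01],[0,0,0.01],[0,0,0.01],[0,0,0.01]], grip=[0,0,0,0,0,0.65,0.65,0.65,0.65,0.65])

```text
time_s: 22.0
eef_pos: [0.4874, 0.2969, 0.068]
eef_rot: [-0.004, 0.02, 1.0, -0.001]
wrist_force: [0.2, 1.2, 0.2]
opening: 0.647
grasp_force: 0.0
```

```bash
python3 go.py 433 118.5 140 0; python3 - <<'E'
from m import *
t=shot("top"); save(t,"t10.png"); P=cloud(t).reshape(-1,3)
k=(P[:,2]>.0125)&(P[:,2]<.024)&(abs(P[:,0]-.49)<.05)&(abs(P[:,1]-.298)<.04); q=P[k]
print(k.sum(), q.mean(0) if k.any() else 0)
E
```

```text
shift [  47.7 -180.6  -71.2] rotvec [-0.008 -0.004  1.531] cur 87.7 [487.4 296.9  68. ] q [ 0.34  0.4   1.73 -0.    1.01 -1.19] t 22.0 open 0.647
93 [0.47827156 0.29594407 0.01801844]
```

Emit:
play_rows(xyz=[[0,0,-50],[4,-15,-71],[48,-181,-71],[48,-181,-71],[48,-181,-71],[48,-181,-71],[48,-181,-71],[48,-181,-71],[48,-181,-71],[48,-181,-71]], rot=[[0,0,0],[0,0,0.17],[0,0,1.53],[0,0,1.53],[0,0,1.53],[0,0,1.53],[0,0,1.53],[0,0,1.53],[0,0,1.53],[0,0,1.53]], grip=[0.65,0.65,0.65,0.65,0.65,0.65,0.65,0.65,0.65,0.65])

```text
time_s: 23.3
eef_pos: [0.4352, 0.1191, 0.142]
eef_rot: [0.0, 0.708, 0.706, 0.0]
wrist_force: [-0.6, -0.4, -0.5]
opening: 0.652
grasp_force: 0.0
```

```bash
python3 go.py 433.5 119 31 0; python3 - <<'E'
from m import *
c=shot("wrist"); save(c,"w11.png"); P=cloud(c).reshape(-1,3)
for z,w in((.05,.08),(.02,.08)):
    k=(P[:,2]>z)&(P[:,2]<w)&(abs(P[:,0]-.434)<.03)&(abs(P[:,1]-.118)<.03)
    q=P[k]; print(k.sum(), q.mean(0).round(4),q.min(0).round(3),q.max(0).round(3))
t=shot("top"); P=cloud(t).reshape(-1,3)
k=(P[:,2]>.0125)&(P[:,2]<.024)&(abs(P[:,0]-.49)<.05)&(abs(P[:,1]-.298)<.04); q=P[k]
print(k.sum(),[np.round(v,1) for v in cv2.minAreaRect((q[:,:2]*1000).astype(np.float32))],np.median(q[:,2]))
E
```

```text
shift [-1.00e-01 -1.80e+00  1.11e+02] rotvec [ 0.    -0.    -0.002] cur -0.1 [435.2 119.1 142. ] q [0.   0.04 2.01 0.   1.1  0.01] t 23.3 open 0.652
399 [0.4354 0.1255 0.0605] [0.429 0.118 0.05 ] [0.442 0.13  0.067]
983 [0.4353 0.1274 0.0478] [0.424 0.114 0.02 ] [0.447 0.135 0.067]
0 [array([0., 0.]), array([0., 0.]), np.float64(0.0)] nan
  return _methods._mean(a, axis=axis, dtype=dtype,
  ret = ret.dtype.type(ret / rcount)
```

View pics/w11.png

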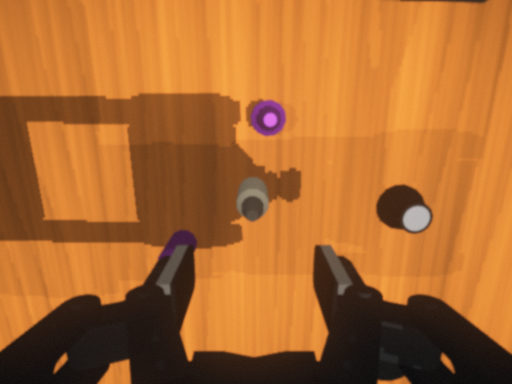

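The white dropper at (252,198) is centred between the fingers, and the purple ones, at (268,118) and (180,240), are clear of them. I'll descend and grip.

Emit:
play_rows(xyz=[[1.5,-1,45],[1.5,-1,85],[1.5,-1,111],[1.5,-1,111],[1.5,-1,111],[1.5,-1,111],[1.5,-1,111],[1.5,-1,111],[1.5,-1,70],[1.5,-1,15]], rot=[[0,0,0],[0,0,0],[0,0,0],[0,0,0],[0,0,0],[0,0,0],[0,0,0],[0,0,0],[0,0,0],[0,0,0]], grip=[0.65,0.65,0.65,0.65,0,0,0,0,0,0])

```text
time_s: 24.65
eef_pos: [0.4332, 0.1205, 0.1278]
eef_rot: [-0.001, 0.707, 0.707, -0.001]
wrist_force: [0.7, 0.3, 0.6]
opening: 0.259
grasp_force: 58.9
```

```bash
python3 go.py 567 295 130 88
```

```text
shift [174.4 134.   -2.5] rotvec [-2.000e-03 -1.000e-03 -1.535e+00] cur 0.1 [433.2 120.5 127.8] q [0.01 0.06 2.02 0.   1.07 0.01] t 24.65 open 0.259
```

Emit:
play_rows(xyz=[[174,134,-3],[174,134,-3],[174,134,-3],[174,134,-3],[174,134,-3],[174,134,-3],[174,134,-3],[174,134,-3],[174,134,-3],[174,134,-3]], rot=[[0,0,-1.535],[0,0,-1.535],[0,0,-1.535],[0,0,-1.535],[0,0,-1.535],[0,0,-1.535],[0,0,-1.535],[0,0,-1.535],[0,0,-1.535],[0,0,-1.535]], grip=[0,0,0,0,0,0,0,0,0,0])

```text
time_s: 25.9
eef_pos: [0.568, 0.2948, 0.1305]
eef_rot: [0.0, 0.019, 1.0, 0.0]
wrist_force: [1.2, 0.3, -0.0]
opening: 0.263
grasp_force: 58.9
```

```bash
python3 go.py 567 295 35 88; python3 - <<'E'
from m import *
c=shot("wrist"); save(c,"w12.png"); P=cloud(c).reshape(-1,3)
k=(P[:,2]>.0125)&(P[:,2]<.024)&(abs(P[:,0]-.49)<.05)&(abs(P[:,1]-.298)<.04); q=P[k]
print(k.sum(),[np.round(v,1) for v in cv2.minAreaRect((q[:,:2]*1000).astype(np.float32))],np.median(q[:,2]))
E
```

```text
shift [ 1.1  0.2 95.5] rotvec [ 0.     0.001 -0.003] cur 87.8 [568.  294.8 130.5] q [ 0.29  0.44  1.53  0.    1.17 -1.24] t 25.9 open 0.263
3581 [array([486.4, 299.9]), array([30.5, 69.5]), np.float64(87.9)] 0.019115214327236008
```

View pics/w12.png

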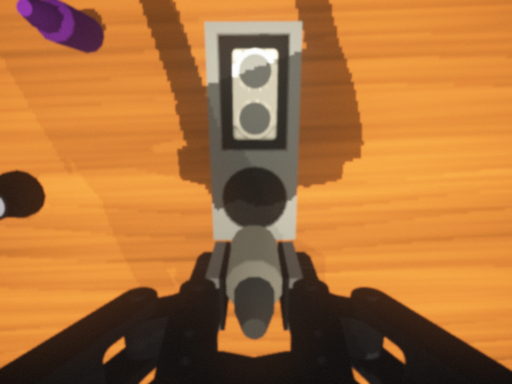

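The lens case is seated flat in its recess at (255,93), and the round recess is at (255,197). Now I'll lower the dropper and release it.

Emit:
play_rows(xyz=[[1,0,40],[1,0,75],[1,0,90],[1,0,95],[1,0,95],[1,0,95],[1,0,95],[1,0,95],[1,0,95],[1,0,95]], rot=[[0,0,0],[0,0,0],[0,0,0],[0,0,0],[0,0,0],[0,0,0],[0,0,0],[0,0,0],[0,0,0],[0,0,0]], grip=[0,0,0,0,0,0,0.6,0.6,0.6,0.6])

```text
time_s: 27.2
eef_pos: [0.5669, 0.2947, 0.0348]
eef_rot: [-0.0, 0.017, 1.0, -0.0]
wrist_force: [0.1, -0.0, 0.2]
opening: 0.599
grasp_force: 0.0
```

Emit:
play_rows(xyz=[[0,0,-40],[0,0,-90],[0,0,-140],[100,0,-170],[200,0,-170],[200,0,-170],[200,0,-170],[200,0,-170],[200,0,-170],[200,0,-170]], rot=[[0,0,0],[0,0,0],[0,0,0],[0,0,0],[0,0,0],[0,0,0],[0,0,0],[0,0,0],[0,0,0],[0,0,0]], grip=[0.6,0.6,0.6,0.6,0.6,0.6,0.6,0.6,0.6,0.6])

```text
time_s: 28.45
eef_pos: [0.3683, 0.3015, 0.2048]
eef_rot: [-0.0, 0.018, 1.0, -0.0]
wrist_force: [-0.0, 0.2, 0.3]
opening: 0.605
grasp_force: 0.0
```

```bash
python3 - <<'E'
from m import *
c=shot("side"); a=cv2.cvtColor(c["color"],cv2.COLOR_RGB2BGR); cv2.imwrite("pics/s13.png",cv2.resize(a[70:,120:400],None,fx=1.9,fy=1.9))
P=cloud(c).reshape(-1,3)
for n,x,y,z in(("drop",.567,.295,.055),("clean",.464,-.336,.056)):
    k=(P[:,2]>z)&(P[:,2]<.08)&(abs(P[:,0]-x)<.03)&(abs(P[:,1]-y)<.03); q=P[k]; print(n,k.sum(),q.mean(0).round(4) if k.any() else "",q.max(0)[2] if k.any() else "")
E
```

```text
drop 37 [0.5657 0.289  0.0615] 0.06897791609183757
clean 241 [ 0.464  -0.338   0.0646] 0.06772063322295652
```

View pics/s13.png

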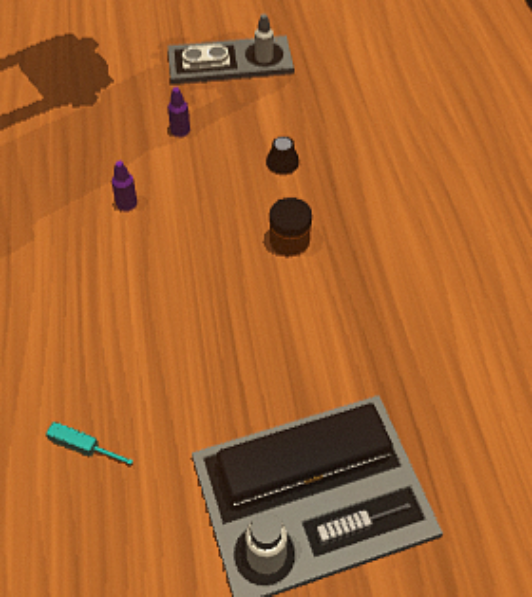

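All five are seated and released, both bottles are upright, and the jar, the loupe and the look-alikes are untouched. I'm handing it in.

```bash
python3 -c "
from bench import ctrl; print(ctrl.hand_in())"
```

```text
the job is handed in; nothing more can be done
None
```

I filled both kits and handed the job in at about 28.5 s of the 118 s allowed: a last camera check showed all five items seated in their recesses, both bottles upright and the cases flat, with the amber jar and loupe left standing (the hand-in returned no verdict).

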